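Fold away the bench magnifier

ROBOT

A 6-joint arm with a two-finger parallel gripper is mounted at the origin on a cart in front of the work surface, level with it; the furniture and walls round the work are solid. World frame = base frame: x ahead of the robot, y to its left, z up, the work surface at z = 0. Lengths are in m, angles in degrees, forces in N, time in s.
With the tool pointing down it reaches from about 0.4 to 0.825 m from the base axis. Payload 7 kg.
Tool frame: the origin (TCP) lies at the very end of the fingers, on their centre line; the grasp point (between the pads) lies 19 mm behind it; z points along the fingers, y is the line along which they close (so a half turn about z gives the same grasp; the last joint's range is limited). The gripper opens to 85 mm and grips with 20 to 120 N. Pads are 22 mm wide; open, the fingers measure 114 mm over their backs; the gripper's body (76 mm by 85 mm) begins 54 mm behind the grasp point. The pads swing forward as they close: fully open they stand 13 mm farther back than shut.
Start: joints at [90.132, 20.546, 0.682, 0, -70.136, -16.507], TCP at [0.19, 0.648, 0.231] pointing down, gripper open.
Joint ranges: [-176.03, 176.03], [-82.01, 121.73], [-58.28, 71.71], [-173.87, 95.51], [-174.79, -0.11], [-173.66, 173.66]. Speed limits (degrees/s): [136.94, 136.94, 172.46, 180, 180, 180].

INTERFACE

Orientations are given as [roll, pitch, yaw] about the fixed x, y, z axes, in that order (R = Rz(yaw) Ry(pitch) Rx(roll)).
In Python, from plant import read_state, imaging, env gives the robot as it stands. The module is installed in compiled form; this text tells all that it offers.
- The arm moves only by the tool apply_moves, never from a script. Its argument "commands" is text: rows parted by semicolons, each of 4 numbers parted by spaces: the shift along the tool's x, y, z in cm, then the turn about the tool's z in rad. A call has 1 to 5 rows; each row is the pose to reach, as a shift and turn from the pose commanded when the call began, along the tool's axes at that moment; what a row does not reach only later rows make up. A row lasts 1/8 s, in which the tool goes at most 62.5 mm and 10.7 degrees, less where a joint would pass 70% of its speed; a pose out of reach is approached as far as the arm can. A call with a gripper value outside its range is refused whole. "fingers" is the opening, from 0 (shut) to 1 (fully open), set as the call begins (left out, the last holds). The fingers move at their own pace and stop on an object; "grip_force" is the grip in N (left out, the last holds). Time passes only in rows, so rows that repeat a pose let the fingers close. It gives the time, the measured TCP pose, the force, the opening and the grip force at its end, in the units of the state.
- read_state(): the state, without advancing time (a new reading comes with each control period).
- imaging.snapshot(name): name is "scene" or "top" or "wrist"; returns a dict with "img" (400x640x3 uint8, red, green, blue), "fx", "fy", "cx", "cy" (pixels), "world_to_cam" (4x4, takes a point from world to camera coordinates). Camera axes: x right, y up, looking along -z (the intrinsics and any distortion apply to the point x, -y, -z); pixel columns grow to the right and rows downward; lengths in m; the calibration is good to about 2 mm. A picture is of the moment at which its call begins. There is no depth.
- env.hand_in(): hands the job in; it is judged then, once.
Trained networks look in the newest picture that a camera, given by its name, has taken for a name from the list of things; names that differ only in an ending like _2 or _b are one class to them, and where a whole thing is asked for, a point or a joint stands for the part that bears it (a point fixed in the world has none). Each returns a list of dicts, best first, with "p" (0 to 1); they miss things now and then, are a little off and sometimes report something else, mostly with a low value. They report only what shows in the picture. A call takes as long as a camera call. They do not tell look-alikes from the thing itself.
- imaging.masks_of(query, camera): "pixels" (400x640 bool, what is visible of it) and "box" ([left, top, right, bottom] in pixels, round what is visible of it).
The state is a dict: "time": time; "joints": joint angles; "dq": joint speeds; "tau": joint torques, N m; "tool_pos": TCP position; "ee_rot": TCP orientation; "ft_force": force on the tool from outside, world axes, zero at the start; "torque": the same for the moment, N m; "width": opening from 0.0 (shut) to 1.0 (fully open); "finger_force": force on a finger pad.
Only numpy, scipy, OpenCV 4.12 (cv2) and the standard library are available. Lean on these libraries where they do the work, as an engineer would, in place of code of your own. Each camera call takes 0.05 s, during which the arm holds its last target. There are 200 camera calls.

TASK

Fold the jointed magnifier arm away on its base bar, one segment at a time: first fold the outer arm with the lens fully back over the inner arm while the inner arm still stands open, then swing the folded pair fully home over the base bar. Leave the alcohol lamp beside it standing where it is, and let go of the magnifier.

Things in the scene. Friction and masses are not known exactly. Their poses are not given: they have to be found in the camera images.
- base_pivot (a point): Pivot of the folding magnifier, on the vertical hinge axis of its inner arm, 14 mm above the bench. The dark steel base bar (30 x 195 mm, 12 mm high, screwed to the bench) runs from the pivot along this point's -y axis; it has a 25 mm high stop lug on its -x side, 125 mm from the pivot. The axes are those of the base bar, z up.
- inner_arm (a joint): Angle (rad) of the inner arm: flat aluminium bar 18 mm wide, 160 mm from pivot to elbow, top 21 mm above the bench. 0 = fully home over the base bar (end stop); grows as it opens counter-clockwise seen from above; starts 1.3 to 1.75. Stiff hinge (friction about 0.35 N m, 2 N at the elbow) that stays where it is left.
- outer_arm (a joint): Angle (rad) of the outer arm: flat bar 14 mm wide, top 28 mm above the bench, with a round lens (49 mm over its rim) centred 140 mm from the elbow. 0 = folded back over the inner arm (end stop), lens towards the pivot; grows as it opens clockwise from above, so folding is counter-clockwise about the elbow. Starts 1.6 to 2.1. Light hinge (0.07 N m, under 1 N at its knob), stays where left.
- elbow_knob (a point): Centre of the thick round upright steel knob with dark grooves, 20 mm diameter, from 29 to 67 mm above the bench, on the elbow hinge axis at the far end of the inner arm, 160 mm from the pivot. Its attitude is that of the inner arm: its +y axis points along the arm to the pivot. It moves with the inner arm; the outer arm turns about it.
- lens_knob (a point): Centre of the slim plain upright steel knob, 12 mm diameter, from 28 to 67 mm above the bench, on the outer arm, 90 mm from the elbow axis and 50 mm short of the lens centre. Its +y axis points from the elbow to the lens.
- lamp_centre (a point): Centre, half-way up, of a loose round glass alcohol lamp, 62 mm diameter, 72 mm high, standing about 235 mm from the pivot between the base bar and the open inner arm: clear of the inner arm, but in the way of the outer arm if the inner arm is swung home with the outer arm open. Its z axis is up.
Mind the look-alikes: they are no part of the job. Of the things that look like the part that bears lamp_centre, the larger one is meant.

How it is judged (in metres and radians):
On the way:
1. the outer arm is folded back over the inner arm (within 10 degrees) while the inner arm still stands open (more than 0.7 rad) (value of joint outer_arm below 0.175 rad and value of joint inner_arm above 0.7 rad), for 0.2 s.
At the end, for the whole second after the job is handed in: Both arms are folded to within 10 degrees of their end stops, over the base bar, and at rest; the alcohol lamp stands upright within 25 mm of where it was (value of joint each of outer_arm, inner_arm below 0.175 rad and velocity of joint inner_arm between -0.05 and 0.05 rad/s and velocity of joint outer_arm between -0.05 and 0.05 rad/s and angle between lamp_centre's own z axis and vertical below 0.2 rad and distance of lamp_centre from where it was at the start of the episode below 0.025 m); the robot touches nothing.
It fails at once if the alcohol lamp is pushed more than 25 mm or tipped (distance of lamp_centre from where it was at the start of the episode above 0.025 m or angle between lamp_centre's own z axis and vertical above 0.35 rad).
It also fails if it takes over 51 s, if anything falls off the work surface, if the arm or the gripper's body presses on something with over 40 N, if the wrist force passes 120 N, or if a joint passes its speed limit or range.

## Working session

There is one attempt and no reset: what is moved stays moved. The work goes in short steps, Python scripts to look and compute and a tool call to move; the robot and the scene stay as the last step left them, time stands still between calls to the robot, and variables do not carry over. Pictures are saved under pics/ and viewed, at most 10 in all, crops included, and the job is handed in when it is done.

Besides the shell and the picture viewer there is one more tool, called after ">>>" as name(argument=value, ...), one argument or row to a line, values as JSON. apply_moves: Moves the arm, as the interface text tells. Its arguments: {"type":"object","properties":{"commands":{"type":"string"},"fingers":{"type":"number"},"grip_force":{"type":"number"}},"required":["commands"]}

```bash
mkdir -p pics; cat > h.py <<'E'
import numpy as np, cv2
from plant import read_state, imaging, env
def snap(c,fn=None):
    s=imaging.snapshot(c)
    if fn: cv2.imwrite('pics/'+fn,s['img'][:,:,::-1])
    return s
def pix2z(s,u,v,z):
    M=s['world_to_cam'];R=M[:3,:3];t=M[:3,3]
    d=R.T@np.array([(u-s['cx'])/s['fx'],-(v-s['cy'])/s['fy'],-1.]);o=-R.T@t
    return o+d*(z-o[2])/d[2]
def proj(s,p):
    M=s['world_to_cam'];q=M[:3,:3]@np.array(p)+M[:3,3]
    return s['cx']+s['fx']*q[0]/-q[2], s['cy']-s['fy']*q[1]/-q[2]
def det(q,c,s,z):
    for m in imaging.masks_of(q,c)[:4]:
        v,u=np.nonzero(m['pixels']);print(q,c,round(m['p'],2),[int(b) for b in m['box']],(round(u.mean()),round(v.mean())),pix2z(s,u.mean(),v.mean(),z)[:2].round(3))
E
python3 - <<'E'
from h import *
print(read_state())
for c in ('top','scene'):
    s=snap(c,c+'0.png')
    print(c,[k for k in s], s['fx'],s['world_to_cam'].round(3).tolist())
    for q,z in (('elbow_knob',.048),('lens_knob',.048),('lamp_centre',.036),('inner_arm',.02),('outer_arm',.028)): det(q,c,s,z)
E
```

```text
{'time': 0.0, 'joints': array([ 9.01311340e+01,  2.05894603e+01,  6.33465060e-01, -2.16427690e-02,
       -7.01372833e+01, -1.65087747e+01]), 'dq': array([ 0.01065474, -0.03523828,  0.00679508, -0.02710244, -0.00474527,
        0.02340173]), 'tau': array([ 3.43120955e-04, -5.83316588e+01,  2.93420756e+01,  6.93663955e+00,
       -5.91887088e-03, -1.81053380e-06]), 'tool_pos': array([0.19018676, 0.64713201, 0.23037886]), 'ee_rot': array([ 1.79904785e+02, -7.00199289e-03, -1.63850049e+01]), 'ft_force': array([ 0.22726921, -0.30183448, -0.44977127]), 'torque': array([ 0.0248822 , -0.02626175, -0.04403285]), 'finger_force': 0.0, 'width': 0.999049167313122}
top ['img', 'fx', 'fy', 'cx', 'cy', 'world_to_cam'] 407.1702584308272 [[0.001, -1.0, -0.018, -0.239], [0.996, -0.001, 0.084, -0.441], [-0.084, -0.018, 0.996, -0.87], [0.0, 0.0, 0.0, 1.0]]
elbow_knob top 0.59 [195, 82, 277, 190] (248, 123) [ 0.591 -0.093]
lens_knob top 0.64 [197, 89, 262, 115] (225, 100) [ 0.641 -0.041]
lamp_centre top 0.91 [316, 263, 338, 281] (327, 271) [ 0.278 -0.26 ]
lamp_centre top 0.82 [343, 101, 373, 132] (359, 119) [ 0.603 -0.33 ]
inner_arm top 0.63 [199, 86, 281, 192] (248, 124) [ 0.597 -0.087]
outer_arm top 0.7 [201, 85, 261, 117] (223, 100) [ 0.648 -0.033]
scene ['img', 'fx', 'fy', 'cx', 'cy', 'world_to_cam'] 395.91199350276753 [[-0.724, -0.69, 0.018, 0.145], [0.524, -0.533, 0.664, -0.43], [-0.448, 0.49, 0.747, -0.569], [0.0, 0.0, 0.0, 1.0]]
elbow_knob scene 0.62 [160, 189, 285, 254] (220, 221) [ 0.579 -0.081]
lens_knob scene 0.96 [157, 208, 229, 240] (184, 222) [ 0.631 -0.029]
lamp_centre scene 0.8 [373, 254, 392, 273] (383, 264) [ 0.271 -0.247]
lamp_centre scene 0.65 [285, 148, 309, 180] (296, 164) [ 0.599 -0.322]
inner_arm scene 0.93 [157, 192, 284, 251] (220, 222) [ 0.598 -0.091]
outer_arm scene 0.71 [158, 203, 233, 239] (186, 221) [ 0.647 -0.039]
```

View pics/top0.png

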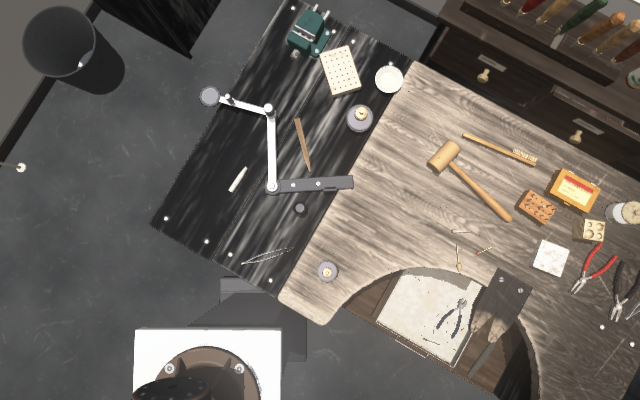

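View pics/scene0.png

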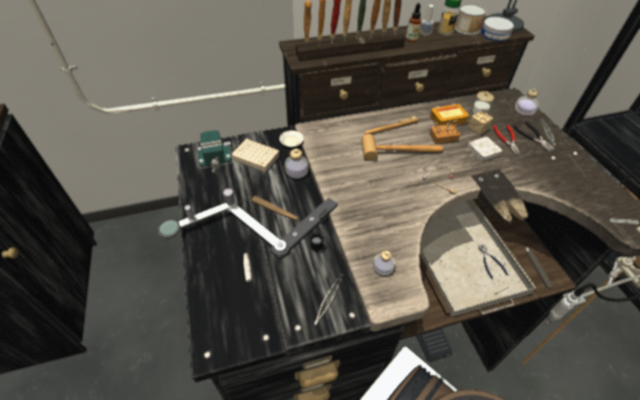

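The top view shows the pivot near (272,187), elbow near (268,108), slim knob near (227,98) and lens near (209,96). There are two lamps, at (359,119) and (327,271). The one at (359,119) is larger and stands between the base bar and the open arm, so it is the one meant. I'll confirm it in a crop.

```bash
python3 - <<'E'
from h import *
im=cv2.imread('pics/top0.png')[75:205,190:390]
cv2.imwrite('pics/crop.png',cv2.resize(im,None,fx=4,fy=4,interpolation=cv2.INTER_CUBIC))
E
```

```text
(no output)
```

View pics/crop.png

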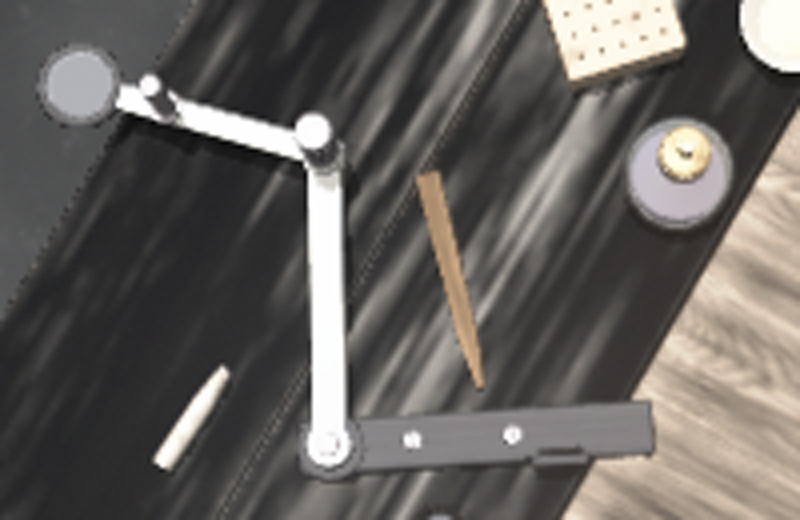

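The crop confirms the larger round lamp at (359,119). The knob tops are at about (268,108) for the thick one and (227,96.5) for the slim one.

```bash
python3 - <<'E'
from h import *
s=snap('top')
P=pix2z(s,272,185.7,.022);E=pix2z(s,268.2,107.7,.067);K=pix2z(s,227.2,96.5,.067);B=pix2z(s,353,182,.012);L=pix2z(s,209,95.5,.028)
for n,p in zip('PEKBL',(P,E,K,B,L)):print(n,p.round(4))
print(np.linalg.norm((P-E)[:2]),np.linalg.norm((E-K)[:2]),np.linalg.norm((B-P)[:2]))
a=lambda v:np.degrees(np.arctan2(v[1],v[0]))
print('bar',a(B-P),'inner',a(E-P),'outer',a(K-E),'Llens',a(L-E))
E
```

```text
P [ 0.4589 -0.1417  0.022 ]
E [ 0.6185 -0.1378  0.067 ]
K [ 0.643  -0.0511  0.067 ]
B [ 0.468  -0.3182  0.012 ]
L [ 0.6584 -0.0012  0.028 ]
0.15961219529265475 0.09013647723649748 0.17671338872515174
bar -87.06829250484049 inner 1.390365015435127 outer 74.24236726324705 Llens 73.7122986691989
```

```bash
cat >> h.py <<'E'
def rel(*wps):
    st=read_state();p=st['tool_pos'];yaw=st['ee_rot'][2];r=np.radians(yaw)
    R=np.array([[np.cos(r),np.sin(r),0],[np.sin(r),-np.cos(r),0],[0,0,-1]])
    out=[]
    for x,y,z,w in wps:
        d=R.T@(np.array([x,y,z])-p)*100; t=-np.radians((w-yaw+180)%360-180)
        out.append('%.1f %.1f %.1f %.2f'%(*d,t))
    print('t',st['time'].__round__(2),p.round(4),st['ee_rot'].round(1),'F',st['ft_force'].round(1));print('; '.join(out))
E
python3 -c "
from h import *
rel((.643,-.051,.16,-106))"
```

```text
t 0.65 [0.1903 0.6476 0.2313] [-180.     0.   -16.4] F [ 0.4 -0.6 -0.1]
63.1 54.3 7.1 1.56
```

>>> apply_moves(
  commands="63.1 54.3 7.1 1.56; 63.1 54.3 7.1 1.56; 63.1 54.3 7.1 1.56; 63.1 54.3 7.1 1.56; 63.1 54.3 7.1 1.56",
  fingers=0.4,
)

```text
time: 1.27
tool_pos: [0.3603, 0.3845, 0.205]
ee_rot: [-180.0, 0.0, -70.4]
ft_force: [1.4, 0.6, -0.1]
width: 0.4
finger_force: 0.0
```

```bash
python3 -c "
from h import *
rel((.643,-.051,.16,-106));print(read_state()['joints'])"
```

```text
t 1.27 [0.3603 0.3845 0.205 ] [-180.     0.   -70.4] F [ 1.4  0.6 -0.1]
50.5 -12.0 4.5 0.62
[ 6.82162686e+01  7.69666216e+00 -2.01709823e+01  9.69459537e-03
 -6.20768399e+01 -4.86389963e+01]
```

>>> apply_moves(
  commands="50.5 -12 4.5 0.62; 50.5 -12 4.5 0.62; 50.5 -12 4.5 0.62; 50.5 -12 4.5 0.62; 50.5 -12 4.5 0.62",
)

```text
time: 1.9
tool_pos: [0.5314, 0.1242, 0.1781]
ee_rot: [-180.0, 0.0, -105.6]
ft_force: [0.6, 2.0, -0.4]
width: 0.401
finger_force: 0.0
```

```bash
python3 -c "
from h import *
rel((.643,-.051,.13,-106))"
```

```text
t 1.9 [0.5314 0.1242 0.1781] [-180.     0.  -105.6] F [ 0.6  2.  -0.4]
13.9 -15.5 4.8 0.01
```

>>> apply_moves(
  commands="13.9 -15.5 4.8 0.01; 13.9 -15.5 4.8 0.01; 13.9 -15.5 4.8 0.01; 13.9 -15.5 4.8 0.01; 13.9 -15.5 4.8 0.01",
)

```text
time: 2.52
tool_pos: [0.6424, -0.0517, 0.1285]
ee_rot: [179.9, -0.1, -106.4]
ft_force: [-0.0, -0.0, -1.4]
width: 0.403
finger_force: 0.0
```

```bash
python3 -c "
from h import *
rel((.643,-.051,.1,-106),(.643,-.051,.036,-106))
s=snap('wrist','w1.png');print(proj(s,(.643,-.051,.067)),proj(s,(.6185,-.1378,.067)))"
```

```text
t 2.52 [ 0.6424 -0.0517  0.1285] [ 1.799e+02 -1.000e-01 -1.064e+02] F [-0.  -0.  -1.4]
-0.1 -0.0 2.8 -0.01; -0.1 -0.0 9.2 -0.01
(np.float64(323.3044686937035), np.float64(220.62007277826942)) (np.float64(321.6286597452596), np.float64(82.42844291937767))
```

View pics/w1.png

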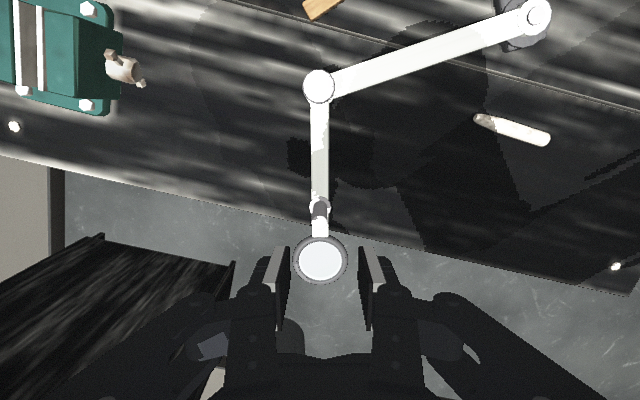

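```bash
python3 - <<'E'
from h import *
im=cv2.imread('pics/w1.png')[60:290,240:400]
cv2.imwrite('pics/c2.png',cv2.resize(im,None,fx=2.6,fy=2.6,interpolation=cv2.INTER_CUBIC))
s=snap('wrist')
M=s['world_to_cam'];print('cam',-M[:3,:3].T@M[:3,3], 'axis',-M[2,:3])
for p in [(.643,-.051,.067),(.643,-.051,.028),(.6185,-.1378,.067),(.6185,-.1378,.029),(.4589,-.1417,.022),(.6576,-.003,.028)]:print(p,np.round(proj(s,p)))
E
```

```text
cam [ 0.62146351 -0.12251117  0.27180304] axis [ 0.0812713   0.28149682 -0.95611428]
(0.643, -0.051, 0.067) [323. 219.]
(0.643, -0.051, 0.028) [323. 203.]
(0.6185, -0.1378, 0.067) [321.  81.]
(0.6185, -0.1378, 0.029) [321.  85.]
(0.4589, -0.1417, 0.022) [536.  12.]
(0.6576, -0.003, 0.028) [322. 258.]
```

View pics/c2.png

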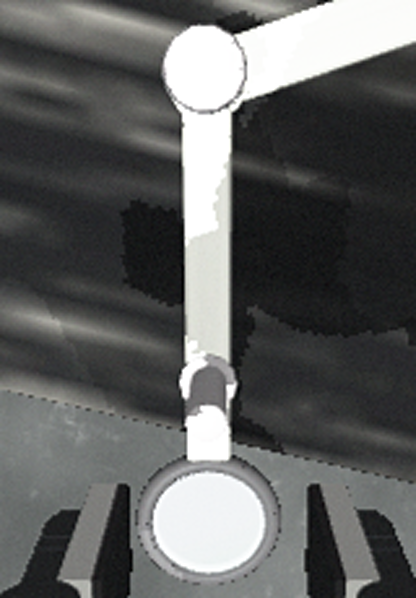

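The crop shows the slim knob's base at about (320,206) and its top at about (320,223). That is within 2 mm of the prediction and centred between the fingers, so I'll descend.

>>> apply_moves(
  commands="0 0 3 0; 0 0 6 0; 0.1 0 9.2 0; 0.1 0 9.2 0",
)

```text
time: 3.12
tool_pos: [0.64, -0.0497, 0.0362]
ee_rot: [179.8, -0.1, -106.1]
ft_force: [0.6, 0.9, 0.0]
width: 0.398
finger_force: 0.0
```

```bash
cat >> h.py <<'E'
E0=np.array([.618,-.138]);P0=np.array([.459,-.1417])
def fold(*th,z=.036,r=.09):
    rel(*[(E0[0]+r*np.cos(np.radians(t)),E0[1]+r*np.sin(np.radians(t)),z,t-180) for t in th])
E
python3 -c "
from h import *
fold(80,86,92,98,104)"
```

```text
t 3.12 [ 0.64   -0.0497  0.0362] [ 1.798e+02 -1.000e-01 -1.061e+02] F [0.6 0.9 0. ]
0.1 0.6 0.0 -0.11; 0.3 1.6 0.0 -0.21; 0.5 2.5 0.0 -0.32; 0.9 3.3 0.0 -0.42; 1.3 4.2 0.0 -0.53
```

>>> apply_moves(
  commands="0.1 0.6 0 -0.11; 0.3 1.6 0 -0.21; 0.5 2.5 0 -0.32; 0.9 3.3 0 -0.42; 1.3 4.2 0 -0.53",
)

```text
time: 3.75
tool_pos: [0.5992, -0.0504, 0.0403]
ee_rot: [-179.8, -0.0, -75.5]
ft_force: [0.1, -0.2, -0.9]
width: 0.398
finger_force: 0.4
```

```bash
python3 -c "
from h import *
fold(110,117,124,131,138)"
```

```text
t 3.75 [ 0.5992 -0.0504  0.0403] [-179.8   -0.   -75.5] F [ 0.1 -0.2 -0.9]
-0.0 1.2 0.4 -0.10; 0.2 2.3 0.4 -0.22; 0.5 3.4 0.4 -0.34; 0.9 4.4 0.4 -0.46; 1.4 5.3 0.4 -0.59
```

>>> apply_moves(
  commands="0 1.2 0.3 -0.1; 0.2 2.3 0.3 -0.22; 0.5 3.4 0.3 -0.34; 0.9 4.4 0.3 -0.46; 1.4 5.3 0.3 -0.59",
)

```text
time: 4.38
tool_pos: [0.5514, -0.0772, 0.0372]
ee_rot: [-179.8, -0.2, -41.7]
ft_force: [1.2, -0.2, -0.4]
width: 0.401
finger_force: 0.4
```

```bash
python3 -c "
from h import *
fold(144,151,158,165,172)
s=snap('top','t2.png');fold(144)"
```

```text
t 4.38 [ 0.5514 -0.0772  0.0372] [-179.8   -0.2  -41.7] F [ 1.2 -0.2 -0.4]
0.1 1.0 0.1 -0.10; 0.2 2.1 0.1 -0.22; 0.5 3.1 0.1 -0.34; 1.0 4.2 0.1 -0.47; 1.5 5.1 0.1 -0.59
t 4.42 [ 0.5502 -0.0778  0.0371] [-1.799e+02 -1.000e-01 -4.140e+01] F [-0.9 -1.   1.1]
0.1 0.9 0.1 -0.09
```

View pics/t2.png

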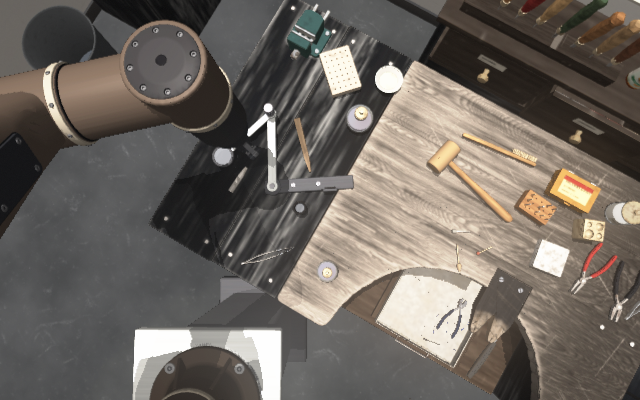

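The outer arm follows the fingers. The lens is now at (222,156), the elbow is still at (268,108) and the lamp has not moved. I'll carry on folding.

>>> apply_moves(
  commands="0.1 1 0.1 -0.1; 0.2 2.1 0.1 -0.22; 0.5 3.1 0.1 -0.34; 1 4.2 0.1 -0.47; 1.5 5.1 0.1 -0.59",
)

```text
time: 5.05
tool_pos: [0.5284, -0.1254, 0.0357]
ee_rot: [-180.0, -0.2, -8.0]
ft_force: [-0.2, 1.8, 0.1]
width: 0.402
finger_force: 0.4
```

```bash
python3 -c "
from h import *
fold(178,184,188,190,192)"
```

```text
t 5.05 [ 0.5284 -0.1254  0.0357] [-180.    -0.2   -8. ] F [-0.2  1.8  0.1]
0.1 0.9 -0.0 -0.11; 0.2 1.9 -0.0 -0.21; 0.4 2.5 -0.0 -0.28; 0.5 2.8 -0.0 -0.31; 0.6 3.1 -0.0 -0.35
```

>>> apply_moves(
  commands="0.1 0.9 0 -0.11; 0.2 1.7 0 -0.15; 0.3 2.3 0 -0.15; 0.3 2.6 0 -0.15; 0.3 2.6 0 -0.15",
)

```text
time: 5.68
tool_pos: [0.5272, -0.1518, 0.0344]
ee_rot: [-180.0, -0.1, 0.3]
ft_force: [0.8, 1.4, 1.1]
width: 0.4
finger_force: 0.9
```

```bash
python3 -c "
from h import *
fold(188,190)
s=snap('top');im=s['img'][75:225,180:340,::-1];cv2.imwrite('pics/t3.png',cv2.resize(im,None,fx=3.7,fy=3.7,interpolation=cv2.INTER_CUBIC))"
```

```text
t 5.67 [ 0.5272 -0.1518  0.0344] [-1.8e+02 -1.0e-01  3.0e-01] F [0.8 1.4 1.1]
0.2 -0.1 -0.2 -0.13; 0.2 0.2 -0.2 -0.17
```

View pics/t3.png

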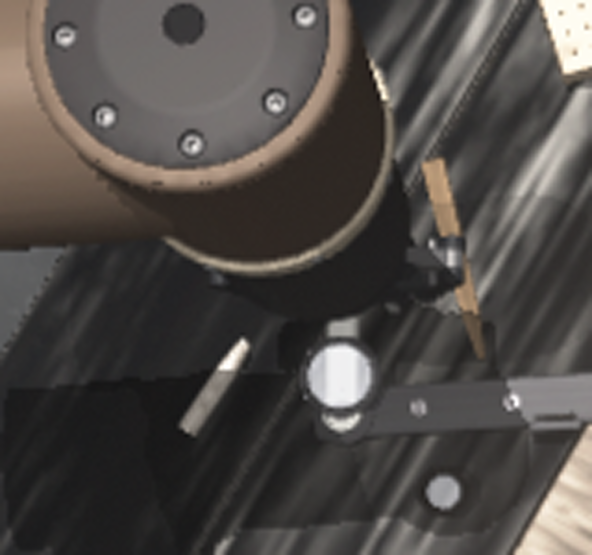

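The lens now lies on the inner arm line, at full-image pixel (272,177), so the outer arm is folded. Next I'll swing the pair about the pivot. I'll push on the lens knob, which presses the outer arm onto its stop.

```bash
cat >> h.py <<'E'
def swing(*ph,z=.035,r=.07):
    rel(*[(P0[0]+r*np.cos(np.radians(t)),P0[1]+r*np.sin(np.radians(t)),z,t+5) for t in ph])
E
python3 -c "
from h import *
swing(-11,-14,-18,-22,-27)"
```

```text
t 5.72 [ 0.5269 -0.1518  0.0342] [ 1.8e+02 -1.0e-01  4.0e-01] F [1.8 1.9 0.5]
0.1 0.3 -0.1 0.11; -0.0 0.7 -0.1 0.16; -0.1 1.2 -0.1 0.23; -0.3 1.6 -0.1 0.30; -0.6 2.2 -0.1 0.39
```

>>> apply_moves(
  commands="0.1 0.3 0 0.05; 0 0.7 -0.1 0.13; -0.1 1.2 -0.1 0.23; -0.3 1.6 -0.1 0.3; -0.6 2.2 -0.1 0.39",
)

```text
time: 6.35
tool_pos: [0.5193, -0.1734, 0.034]
ee_rot: [180.0, 0.1, -22.1]
ft_force: [-1.1, 5.6, -1.7]
width: 0.404
finger_force: 2.5
```

```bash
python3 -c "
from h import *
swing(-31,-35,-39,-43,-47)
s=snap('top');im=s['img'][75:225,180:380,::-1];cv2.imwrite('pics/t4.png',cv2.resize(im,None,fx=4,fy=4,interpolation=cv2.INTER_CUBIC))"
```

```text
t 6.35 [ 0.5193 -0.1734  0.034 ] [ 1.80e+02  1.00e-01 -2.21e+01] F [-1.1  5.6 -1.7]
0.1 0.4 -0.1 0.07; 0.0 0.9 -0.1 0.14; -0.1 1.4 -0.1 0.21; -0.2 1.8 -0.1 0.28; -0.4 2.3 -0.1 0.35
```

View pics/t4.png

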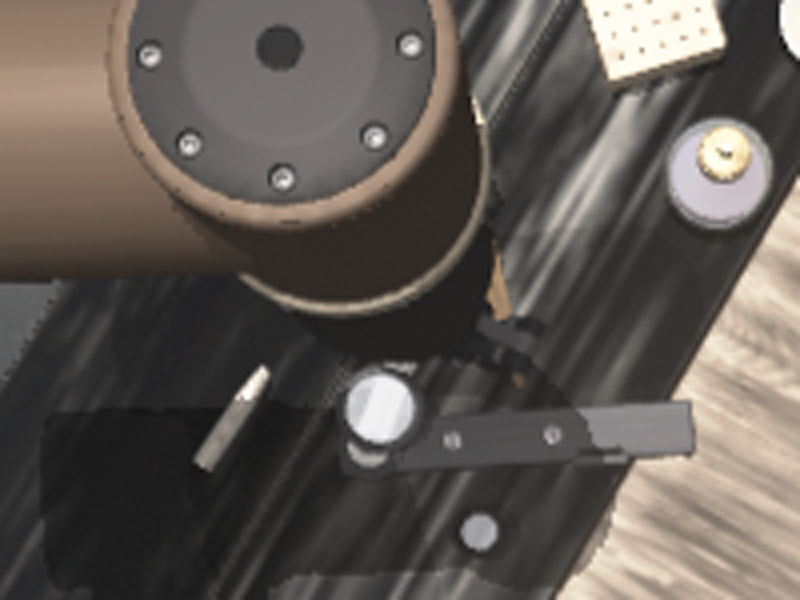

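The lens moves with the pair, and the 5.6 N push matches the inner hinge turning with the outer arm on its stop. The lamp has not moved. Continuing.

>>> apply_moves(
  commands="0.1 0.4 -0.1 0.07; 0 0.9 -0.1 0.14; -0.1 1.4 -0.1 0.21; -0.2 1.8 -0.1 0.28; -0.4 2.3 -0.1 0.35",
)

```text
time: 7.02
tool_pos: [0.5077, -0.1933, 0.0353]
ee_rot: [180.0, 0.1, -42.1]
ft_force: [0.4, 5.3, -1.1]
width: 0.401
finger_force: 2.4
```

```bash
python3 -c "
from h import *
swing(-52,-57,-62,-67,-72)"
```

```text
t 7.03 [ 0.5077 -0.1933  0.0353] [ 1.80e+02  1.00e-01 -4.21e+01] F [ 0.4  5.3 -1.1]
-0.2 0.6 0.0 0.09; -0.3 1.2 0.0 0.17; -0.5 1.8 0.0 0.26; -0.7 2.4 0.0 0.35; -1.0 2.9 0.0 0.43
```

>>> apply_moves(
  commands="-0.2 0.6 0 0.09; -0.3 1.2 0 0.17; -0.5 1.8 0 0.26; -0.7 2.4 0 0.35; -1 2.9 0 0.43",
)

```text
time: 7.65
tool_pos: [0.4821, -0.2084, 0.0356]
ee_rot: [-179.9, -0.0, -66.7]
ft_force: [4.1, 3.1, -4.0]
width: 0.399
finger_force: 2.5
```

```bash
python3 -c "
from h import *
swing(-76,-80,-84,-87,-90)"
```

```text
t 7.65 [ 0.4821 -0.2084  0.0356] [-179.9   -0.   -66.7] F [ 4.1  3.1 -4. ]
-0.1 0.6 0.1 0.07; -0.2 1.1 0.1 0.14; -0.4 1.6 0.1 0.21; -0.5 1.9 0.1 0.27; -0.6 2.2 0.1 0.32
```

>>> apply_moves(
  commands="-0.1 0.6 0 0.07; -0.2 1.1 0 0.14; -0.4 1.6 0 0.21; -0.5 1.9 0 0.27; -0.6 2.2 0 0.32",
)

```text
time: 8.28
tool_pos: [0.4602, -0.2117, 0.036]
ee_rot: [-179.9, -0.0, -85.0]
ft_force: [4.6, 3.6, -1.5]
width: 0.403
finger_force: 2.3
```

```bash
python3 -c "
from h import *
swing(-91,-93,-94,-95,-96)"
```

```text
t 8.28 [ 0.4602 -0.2117  0.036 ] [-179.9   -0.   -85. ] F [ 4.6  3.6 -1.5]
-0.0 0.2 0.1 0.02; -0.1 0.5 0.1 0.05; -0.1 0.6 0.1 0.07; -0.1 0.7 0.1 0.09; -0.1 0.8 0.1 0.10
```

>>> apply_moves(
  commands="0 0.2 0 0.02; 0 0.4 0 0.02; 0 0.5 0 0.02; 0 0.6 0 0.02; 0 0.6 0 0.02",
)

```text
time: 8.9
tool_pos: [0.454, -0.2125, 0.036]
ee_rot: [-179.9, -0.0, -86.1]
ft_force: [5.7, 1.3, -2.4]
width: 0.399
finger_force: 2.5
```

>>> apply_moves(
  commands="0 0.1 0 0; 0 0.2 0 0; 0 0.3 0 0; 0 0.3 0 0",
)

```text
time: 9.4
tool_pos: [0.4539, -0.2126, 0.0363]
ee_rot: [-179.6, -0.1, -86.0]
ft_force: [12.5, 2.0, -9.6]
width: 0.402
finger_force: 6.2
```

The force rose to 12.5 N with no further motion, so the arm is on its end stop. I'll centre the fingers on the knob and lift away.

>>> apply_moves(
  commands="0 -1.0 0 0; 0 -1.2 0 0; 0 -1.2 -3 0; 0 -1.2 -8 0; 0 -1.2 -14 0",
)

```text
time: 10.02
tool_pos: [0.4599, -0.2119, 0.1762]
ee_rot: [179.8, 0.0, -86.1]
ft_force: [1.5, -0.1, 0.4]
width: 0.398
finger_force: 0.0
```

>>> apply_moves(
  commands="0 -5 -5 0; 0 -10 -5 0; -5 -15 -5 0; -15 -18 -5 0; -20 -20 -5 0",
)

```text
time: 10.65
tool_pos: [0.6359, -0.0365, 0.225]
ee_rot: [179.9, -0.0, -86.2]
ft_force: [0.8, -0.8, -0.2]
width: 0.399
finger_force: 0.0
```

>>> apply_moves(
  commands="-6 0 0 0; -12 0 0 0; -18 0 0 0; -20 0 0 0; -20 0 0 0",
)

```text
time: 11.28
tool_pos: [0.622, 0.1627, 0.2252]
ee_rot: [179.9, -0.0, -86.0]
ft_force: [0.2, -0.2, -1.0]
width: 0.4
finger_force: 0.0
```

```bash
python3 -c "
from h import *
rel((.5,.1,.2,-86))
s=snap('top');im=s['img'][75:225,190:390,::-1];cv2.imwrite('pics/t5.png',cv2.resize(im,None,fx=4,fy=4,interpolation=cv2.INTER_CUBIC))
det('lamp_centre','top',s,.036)"
```

```text
t 11.28 [0.622  0.1627 0.2252] [179.9  -0.  -86. ] F [ 0.2 -0.2 -1. ]
5.4 12.6 2.5 -0.00
lamp_centre top 0.88 [320, 263, 340, 283] (327, 271) [ 0.277 -0.26 ]
lamp_centre top 0.79 [344, 105, 375, 133] (359, 118) [ 0.604 -0.33 ]
lamp_centre top 0.69 [269, 173, 352, 197] (303, 184) [ 0.462 -0.209]
```

View pics/t5.png

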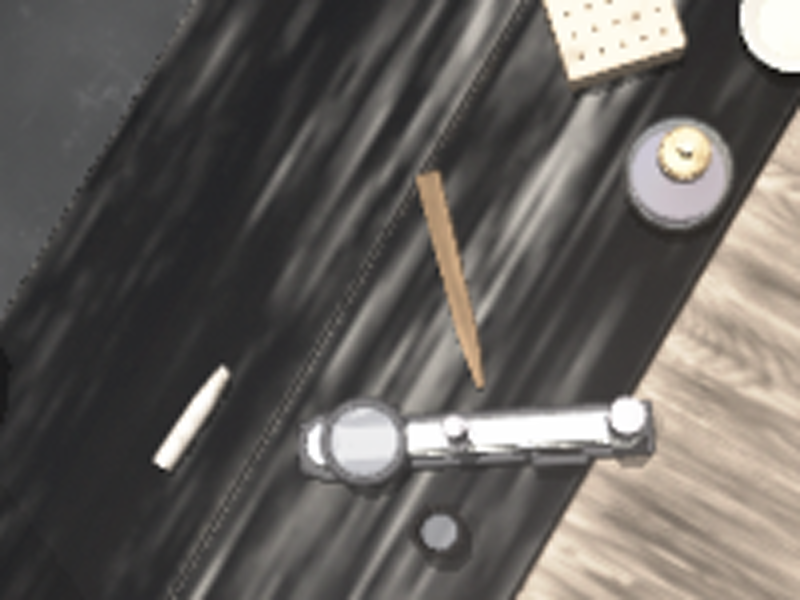

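Both arms lie folded over the base bar: lens at crop pixel (365,440), slim knob (457,428), elbow knob (627,415). The lamp is where it was and the robot is clear, so I'm handing in.

```bash
python3 -c "
from h import *
print(env.hand_in())"
```

```text
the job is handed in; nothing more can be done
None
```

The magnifier is folded home over its base bar, outer arm first and then the pair. The final picture shows the lamp unmoved and the gripper clear, and the job is handed in at about 11 s; the hand-in gave no verdict.

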